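# Hang a washed glue pot on the tip-up drying peg

### The job

Hang the washed blue glue pot up to dry. Swing the peg of the drying stand down flat, slide the blue pot mouth first over the flat peg right up against its metal collar, then tip the peg fully upright (its red-barred lever is there to push) so that the pot stands upside down on it, its rim resting on the collar. Leave the yellow pot and everything else on the bench where it is.

Things in the scene. Friction and masses are not known exactly. Their poses are not given: they have to be found in the camera images.
- blue_pot: blue square plastic pot, 64 x 64 mm outside, 120 mm long, 4 mm walls and bottom (inside 56 x 56 x 116 mm), about 0.22 kg, lying on its side; can be gripped across its 64 mm sides from above. Origin: centre of the side it lies on, 32 mm from its axis. x runs from the closed bottom to the open mouth (white band round it); z up at the start.
- blue_pot_mouth (a point): centre of the open mouth of the blue pot, in the plane of the rim: 60 mm along the pot's x from its middle; axes as the blue pot's
- stand: drying stand screwed to the bench: 100 x 160 x 6 mm steel base plate with a small grey hinge block (34 x 44 mm, 42 mm high). Origin on the bench surface right below the hinge; the hinge axis is 34 mm above it, along the stand's x. With the peg down, the peg points along the stand's -y; base plate from y = -10 to +150 mm.
- peg (a joint): angle of the tip-up peg: 0 = lying flat along the stand's -y, 34 mm above the bench; 1.571 = upright, at its stop. The hinge is stiff and stays where it is left (about 0.5 N m). The lever is one piece with the peg.
- collar (a point): centre of the face of the collar, a 74 x 70 x 6 mm aluminium plate at the foot of the peg; 20 mm from the hinge. The peg runs from here along this point's -y: white tapering round bar, 104 mm long, 50 mm thick at the collar, 22 mm at the tip. Axes turn with the peg.
- peg_tip (a point): end of the white peg, on its axis, 124 mm from the hinge
- lever_bar (a point): middle of the red push bar at the end of the lever, 90 mm long (along the stand's x), 16 mm thick, 130 mm from the hinge. With the peg flat the lever rises from the hinge leaning 25 degrees from vertical towards the peg's side; with the peg upright it leans 65 degrees to the other side (the stand's +y). The lever arm is a 12 mm rod.
- yellow_pot: yellow pot of the same shape and size as the blue one, also lying on its side; leave it alone
- book: pink book block lying flat, 154 x 214 x 28 mm; leave it alone
- tub: white plastic tub, 110 mm in diameter, 110 mm high; leave it alone
- weight: brass pressing weight, 60 x 50 x 45 mm; leave it alone
- brush_jar: glass jar with three brushes, 76 mm in diameter, 220 mm high with the brushes; leave it alone
- jar: small amber glass jar with a black lid, 60 mm in diameter, 75 mm high; leave it alone
- brush: wide flat brush lying on the bench, about 200 mm long; leave it alone
Not all that is in view belongs to the job. There is more than one size of the blue_pot; the job needs the smaller.

How it is judged:
On the way:
1. the peg lies flat and the blue pot has been slid over it up to the collar (value of joint peg below 0.15 rad and y of blue_pot_mouth in the frame of collar above -0.01 m and x of blue_pot_mouth in the frame of collar between -0.012 and 0.012 m and z of blue_pot_mouth in the frame of collar between -0.012 and 0.012 m), for 0.2 s.
At the end, for the whole second after the job is handed in: The peg is upright (within 0.12 rad), the blue pot is upside down on it (mouth down within 0.14 rad), its rim within 6 mm of the collar face and centred within 12 mm, at rest; no bystander is more than 30 mm from where it began (value of joint peg above 1.45 rad and angle between blue_pot_mouth's own x axis and vertical above 3 rad and y of blue_pot_mouth in the frame of collar above -0.006 m and x of blue_pot_mouth in the frame of collar between -0.012 and 0.012 m and z of blue_pot_mouth in the frame of collar between -0.012 and 0.012 m and linear speed of blue_pot below 0.02 m/s and velocity of joint peg below 0.05 rad/s and distance of each of yellow_pot, book, tub, weight, brush_jar, brush, jar from where it was at the start of the episode below 0.03 m); the robot touches nothing.
It fails at once if the yellow pot or another bystander is pushed more than 30 mm (distance of any of yellow_pot, book, tub, weight, brush_jar, brush, jar from where it was at the start of the episode above 0.03 m).
It also fails if it takes over 69 s, if anything falls off the work surface, if the arm or the gripper's body presses on something with over 40 N, if the wrist force passes 120 N, or if a joint passes its speed limit or range.

### The arm

A 7-joint arm with a two-finger parallel gripper is mounted at the origin on the work surface. World frame = base frame: x ahead of the robot, y to its left, z up, the work surface at z = 0. Lengths are in m, angles in rad, forces in N, time in s.
With the tool pointing down it reaches from about 0.425 to 0.875 m from the base axis. Payload 9.9 kg.
Tool frame: the origin (TCP) lies on the front face of the gripper's body, between the roots of the fingers; the fingertips stand 73 mm ahead of it and the grasp point (between the pads) lies env.grip_depth ahead of it (env.grip_depth is the distance from the TCP to the grasp point, in m); z points along the fingers, y is the line along which they close (so a half turn about z gives the same grasp; the last joint's range is limited). The gripper opens to 85 mm and grips with 20 to 120 N. Pads are 22 mm wide; open, the fingers measure 114 mm over their backs; the gripper's body (76 mm by 85 mm) begins 54 mm behind the grasp point. The pads swing forward as they close: fully open they stand 13 mm farther back than shut.
Start: joints at [-1.227, 0.576, 0.025, 1.437, -0.015, 1.129, -0.057], TCP at [0.28, 0.614, 0.304] pointing down, gripper open.
Joint ranges: [-2.76, 2.76], [-0.34, 2.15], [-1.52, 1.57], [0.19, 2.46], [-1.09, 4.23], [0.17, 1.99], [-2.82, 2.82]. Speed limits (rad/s): [2.22, 2.22, 3.01, 3.01, 3.14, 3.14, 3.14].

### API

Orientations are given as a 3x3 rotation matrix whose columns are the frame's x, y, z axes.
In Python, from plant import env, capture, find_in, mark_of gives the robot as it stands.
- The arm moves only by the shell command python3 -m inch 'ROWS'. ROWS is JSON, one flat list of numbers, 7 for each row, row after row: the shift along the world's x, y, z scaled (see below), then the turn, a rotation vector about the world's x, y, z scaled (see below), then the opening, from -1 (shut) to 1 (fully open). In form: [dx, dy, dz, rx, ry, rz, hand, dx, dy, dz, rx, ry, rz, hand, ...]. A call has exactly 8 rows; each row is the pose to reach, as a shift and turn from the pose commanded when the call began, turning the shorter way round; what a row does not reach only later rows make up. The controller multiplies each number of a shift by 0.12 m and each number of a turn by 360 degrees. A row lasts 1/8 s, in which the tool goes at most 62.5 mm and 10.7 degrees, less where a joint would pass 70% of its speed; a pose out of reach is approached as far as the arm can. A call with a number of a shift or a turn outside -1 to 1 is refused whole. A call with a gripper value outside its range is refused whole. The fingers move at their own pace and stop on an object; the grip force is fixed at half the most. Time passes only in rows, so rows that repeat a pose let the fingers close, or fill a call up. It gives the time, the measured TCP pose, the force, the opening and the grip force at its end, in the units of the state.
- env.read_state(): the state, without advancing time (a new reading comes with each control period).
- capture(name): name is "scene" or "top" or "wrist"; returns a dict with "frame" (420x560x3 uint8, red, green, blue), "camera_matrix" (3x3 intrinsics, pixels), "D" ([k1, k2, p1, p2, k3] as OpenCV has them; the pictures are not rectified), "R" (3x3) and "t" (3): a world point X has camera coordinates R X + t; the wrist camera has in their place "T_tool_cam" (4x4, takes a point from camera to tool coordinates, whose origin is the TCP and whose axes are the flange's). Camera axes: x right, y down, z forward; pixel columns grow to the right and rows downward; lengths in m; the calibration is good to about 2 mm. A picture is of the moment at which its call begins: read the wrist's pose just before it. There is no depth.
- env.close_job(): hands the job in; it is judged then, once.
Trained networks look in the newest picture that a camera, given by its name, has taken for a name from the list of things; names that differ only in an ending like _2 or _b are one class to them, and where a whole thing is asked for, a point or a joint stands for the part that bears it (a point fixed in the world has none). Each returns a list of dicts, best first, with "conf" (0 to 1); they miss things now and then, are a little off and sometimes report something else, mostly with a low value. They report only what shows in the picture. A call takes as long as a camera call. They do not tell look-alikes from the thing itself.
- find_in(camera, target): "xy" ([column, row] in pixels, amid what is visible of it).
- mark_of(camera, target): "xy" ([column, row] in pixels: a listed point, or the origin of a listed thing).
The state is a dict: "time_s": time; "qpos": joint angles; "joint_velocities": joint speeds; "tau": joint torques, N m; "ee_pos": TCP position; "eef_rot": TCP orientation; "ft_force": force on the tool from outside, world axes, zero at the start; "wrist_torque": the same for the moment, N m; "gripper_width": opening from 0.0 (shut) to 1.0 (fully open); "gripper_force": force on a finger pad.
Only numpy, scipy, OpenCV 4.12 (cv2) and the standard library are available. Lean on these libraries where they do the work, as an engineer would, in place of code of your own. Each camera call takes 0.05 s, during which the arm holds its last target. There are 200 camera calls.

## Working session

There is one attempt and no reset: what is moved stays moved. The work goes in short steps, Python scripts to look and compute and a shell command to move; the robot and the scene stay as the last step left them, time stands still between calls to the robot, and variables do not carry over. Pictures are saved under pics/ and viewed, at most 10 in all, crops included, and the job is handed in when it is done.

```bash
ls; mkdir -p pics; cat > h.py <<'E'
import numpy as np, cv2
from plant import env, capture, find_in, mark_of
def cam(c):
    if "R" in c: return np.array(c["R"]),np.array(c["t"])
def ray(c,xy,st=None):
    K=np.array(c["camera_matrix"]);D=np.array(c["D"])
    p=cv2.undistortPoints(np.array([[xy]],float),K,D)[0,0]; d=np.array([p[0],p[1],1.])
    if "R" in c:
        R=np.array(c["R"]);t=np.array(c["t"]); return -R.T@t, R.T@d
    T=np.array(c["T_tool_cam"]);Re=np.array(st["eef_rot"]).reshape(3,3)
    return Re@T[:3,3]+st["ee_pos"], Re@T[:3,:3]@d
def atz(c,xy,z,st=None):
    o,d=ray(c,xy,st); return o+d*(z-o[2])/d[2]
def tri(rs):
    A=np.zeros((3,3));b=np.zeros(3)
    for o,d in rs:
        d=d/np.linalg.norm(d);P=np.eye(3)-np.outer(d,d);A+=P;b+=P@o
    X=np.linalg.solve(A,b)
    return X,[float(np.linalg.norm(np.cross(X-o,d/np.linalg.norm(d)))) for o,d in rs]
def save(c,n): cv2.imwrite("pics/"+n,cv2.cvtColor(np.asarray(c["frame"]),cv2.COLOR_RGB2BGR))
E
python3 - <<'E'
from h import *
np.set_printoptions(precision=3,suppress=True)
cs={n:capture(n) for n in("scene","top")}
ims=[]
for n,c in cs.items():
    save(c,n+"0.png")
    for k in("find_in","mark_of"):
        for t in ["blue_pot","blue_pot_mouth","stand","collar","peg_tip","lever_bar","yellow_pot"]:
            r=globals()[k](n,t); print(n,k,t,[(np.round(q["xy"],1).tolist(),round(q["conf"],2)) for q in r[:3]])
print(env.grip_depth,{k:np.round(v,3).tolist() for k,v in env.read_state().items()})
for c in cs.values(): print(ray(c,[280,210]))
E
```

```text
pics
scene find_in blue_pot [([233.3, 248.2], 0.86), ([306.1, 185.3], 0.61)]
scene find_in blue_pot_mouth [([305.1, 187.5], 0.96), ([232.3, 248.8], 0.83)]
scene find_in stand [([385.3, 213.7], 0.82)]
scene find_in collar [([371.0, 207.7], 0.93)]
scene find_in peg_tip [([371.1, 206.6], 0.93)]
scene find_in lever_bar [([372.2, 207.0], 0.65)]
scene find_in yellow_pot [([235.4, 216.7], 0.75)]
scene mark_of blue_pot [([305.9, 197.0], 0.95), ([230.6, 256.4], 0.76)]
scene mark_of blue_pot_mouth [([246.1, 258.9], 0.67), ([326.8, 195.1], 0.55)]
scene mark_of stand [([376.3, 223.1], 0.58), ([361.6, 197.1], 0.45)]
scene mark_of collar [([368.7, 211.6], 0.95), ([374.1, 224.5], 0.49)]
scene mark_of peg_tip [([347.8, 202.1], 0.8)]
scene mark_of lever_bar [([387.6, 180.0], 0.81), ([347.2, 202.1], 0.35), ([415.3, 264.0], 0.19)]
scene mark_of yellow_pot [([236.2, 224.1], 0.57), ([362.0, 195.6], 0.42)]
top find_in blue_pot [([327.6, 194.0], 0.63)]
top find_in blue_pot_mouth [([228.5, 276.6], 0.79), ([328.4, 193.7], 0.69)]
top find_in stand [([160.2, 210.6], 0.75), ([177.3, 212.8], 0.31)]
top find_in c
[... 535 characters left out ...]
 peg_tip [([207.2, 206.9], 0.56)]
top mark_of lever_bar [([154.9, 212.8], 0.7)]
top mark_of yellow_pot [([320.0, 242.6], 0.95)]
0.0539 {'time_s': 1.5, 'qpos': [-1.227, 0.576, 0.025, 1.437, -0.015, 1.129, -0.057], 'joint_velocities': [-0.0, 0.001, -0.002, -0.001, 0.0, 0.0, 0.001], 'tau': [0.0, -76.549, 2.249, -28.629, 0.015, 0.003, -0.0], 'ee_pos': [0.28, 0.614, 0.304], 'eef_rot': [[-0.91, 0.415, 0.0], [0.415, 0.91, -0.0], [-0.0, -0.0, -1.0]], 'ft_force': [0.002, 0.203, -0.42], 'wrist_torque': [0.002, -0.013, -0.028], 'gripper_force': 0.0, 'gripper_width': 1.0}
(array([ 1.485, -0.267,  0.828]), array([-0.782,  0.153, -0.604]))
(array([ 0.473, -0.082,  1.414]), array([ 0.061, -0.009, -0.998]))
```

View pics/scene0.png

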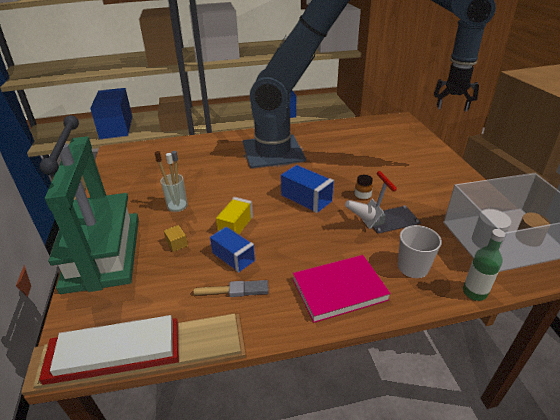

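View pics/top0.png

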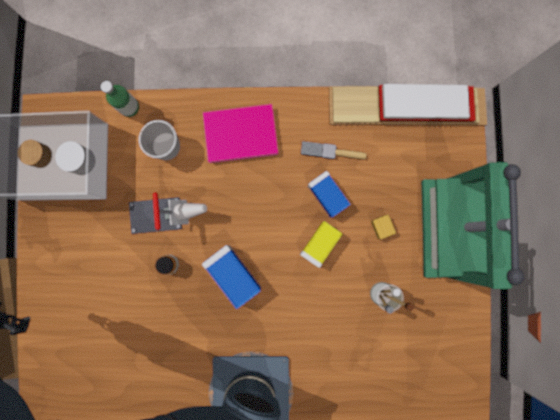

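```bash
python3 - <<'E'
import cv2,numpy as np
a=cv2.resize(cv2.imread("pics/scene0.png")[160:290,200:440],None,fx=3.3,fy=3.3,interpolation=3)[:429,:792]
b=cv2.imread("pics/top0.png")[130:310,130:370]
a=cv2.resize(cv2.imread("pics/scene0.png")[160:290,200:440],(520,282),interpolation=3); b=cv2.resize(b,(520,318 if 0 else 318),interpolation=3)
cv2.imwrite("pics/crop0.png",np.vstack([a,b]))
E
```

```text
(no output)
```

View pics/crop0.png

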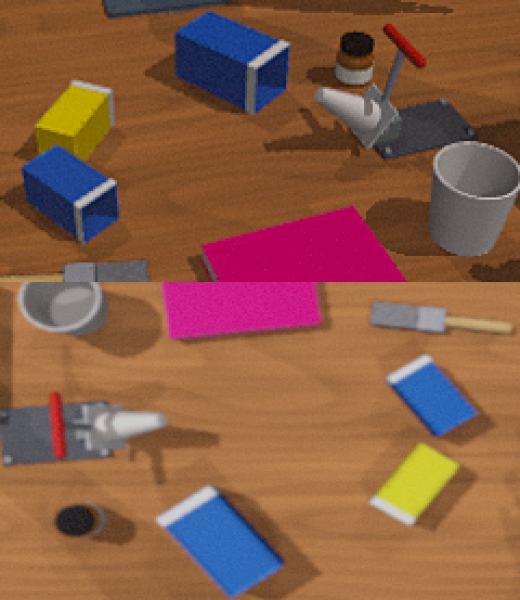

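```bash
cat > m.py <<'E'
from h import *
np.set_printoptions(precision=4,suppress=True)
E
python3 - <<'E'
from m import *
top=capture("top"); sc=capture("scene")
def bm(n,t,near):
    q=[np.array(r["xy"]) for r in mark_of(n,t)]; q=[x for x in q if np.linalg.norm(x-near)<25]
    return min(q,key=lambda x:np.linalg.norm(x-near)) if q else None
for t,a,b in [("collar",(180,208),(368.7,211.6)),("peg_tip",(207,207),(348,202)),("lever_bar",(155,213),(387.6,180)),("blue_pot_mouth",(313,177),(246,259)),("blue_pot",(328,195),(231,256))]:
    p=bm("top",t,np.array(a));q=bm("scene",t,np.array(b))
    print(t,p,q,tri([ray(top,p),ray(sc,q)]) if p is not None and q is not None else None)
hsv=cv2.cvtColor(np.asarray(top["frame"]),cv2.COLOR_RGB2HSV)
f=np.asarray(top["frame"]).astype(int)
# pot blue + white band region
for nm,m in [("blue",(hsv[...,0]>100)&(hsv[...,0]<125)&(hsv[...,1]>150)),("blue+white",((hsv[...,0]>100)&(hsv[...,0]<125)&(hsv[...,1]>150))|((f.min(2)>150)))]:
    m=m.astype(np.uint8)[165:225,300:360]
    cn=max(cv2.findContours(m,0,1)[0],key=cv2.contourArea)
    box=cv2.boxPoints(cv2.minAreaRect(cn.astype(np.float32)))+[300,165]
    print(nm,box.tolist()); P=np.array([atz(top,x,.064) for x in box]); print(P, [np.linalg.norm(P[i]-P[i-1]).round(4) for i in range(4)],P.mean(0))
# base plate dark
v=f.max(2)<95
m=v.astype(np.uint8)[185:245,120:215]
cn=max(cv2.findContours(m,0,1)[0],key=cv2.contourArea)
box=cv2.boxPoints(cv2.minAreaRect(cn.astype(np.float32)))+[120,185]; print("plate",box.tolist(),np.array([atz(top,x,.006) for x in box]))
# red bar in both
r=(f[...,0]>150)&(f[...,1]<60)&(f[...,2]<60); ys,xs=np.nonzero(r[185:245,120:215]); 
g=np.asarray(sc["frame"]).astype(int); r2=(g[...,0]>110)&(g[...,1]<60)&(g[...,2]<60); y2,x2=np.nonzero(r2[160:200,365:410])
a=(xs.mean()+120,ys.mean()+185); b=(x2.mean()+365,y2.mean()+160); print("bar",a,b,tri([ray(top,a),ray(sc,b)]))
i=np.polyfit(ys,xs,1); print("bar slope px",i,len(xs),len(x2)); print(atz(top,(i[0]*-14+i[1]+120,-0+ys.min()+0)+np.array([0,185]),.1))
E
```

```text
collar [177.3 209.6] [371.4 215.1] (array([0.5602, 0.2108, 0.0419]), [0.002024222453749692, 0.0020242224537495306])
peg_tip [206.  206.2] [346.8 200.8] (array([0.5654, 0.1165, 0.1166]), [0.0016523183318804609, 0.0016523183318803939])
lever_bar [155.8 211.9] [388.  180.1] (array([0.5484, 0.2498, 0.1599]), [0.0025794417494418246, 0.002579441749441797])
blue_pot_mouth [318.  177.7] [247.3 256.7] (array([ 0.6536, -0.2055,  0.0374]), [0.0039963231842543604, 0.003996323184254255])
blue_pot [330.  195.8] [233.6 253.7] (array([ 0.6016, -0.2425,  0.0089]), [0.005515168859708227, 0.005515168859708029])
blue [[310.9189176559448, 188.48648834228516], [328.8918876647949, 175.64865016937256], [349.02702713012695, 203.83783721923828], [331.0540580749512, 216.67567443847656]]
[[ 0.6179 -0.1857  0.064 ]
 [ 0.6555 -0.2392  0.064 ]
 [ 0.5718 -0.2971  0.064 ]
 [ 0.5346 -0.2436  0.064 ]] [np.float64(0.1014), np.float64(0.0653), np.float64(0.1017), np.float64(0.0651)] [ 0.595  -0.2414  0.064 ]
blue+white [[307.6153812408447, 182.92307662963867], [326.3076915740967, 170.46154022216797], [348.9230728149414, 204.3846206665039], [330.2307643890381, 216.8461570739746]]
[[ 0.6344 -0.1763  0.064 ]
 [ 0.6709 -0.2319  0.064 ]
 [ 0.5702 -0.2967  0.064 ]
 [ 0.5341 -0.2412  0.064 ]] [np.float64(0.1195), np.float64(0.0665), np.float64(0.1198), np.float64(0.0662)] [ 0.6024 -0.2365  0.064 ]
plate [[127.40377950668335, 201.48678970336914], [148.05283546447754, 197.61509323120117], [154.06415557861328, 229.67547225952148], [133.41509819030762, 233.54716873168945]] [[0.5898 0.3779 0.006 ]
 [0.6011 0.3124 0.006 ]
 [0.5019 0.2929 0.006 ]
 [0.4903 0.3579 0.006 ]]
bar (np.float64(155.89473684210526), np.float64(211.00751879699249)) (np.float64(387.5882352941176), np.float64(180.6)) (array([0.5505, 0.2486, 0.1598]), [0.0015862676104763638, 0.0015862676104764464])
bar slope px [ 0.0664 34.1666] 133 85
[0.6058 0.2709 0.1   ]
```

Two blue pots are in view:
- **Large:** scene (306,186), top (231,277).
- **Small:** scene (233,248), top (328,195). It measures about 120 x 65 mm at its top face, so this is the one to move. The enlarged crop confirms it.

The peg is part-raised at about 42°, and it points along world -y. I'll go over the stand first.

```bash

python3 -m inch '[0.28,-0.5,0,0,0,-0.04,0, 0.56,-1,0,0,0,-0.08,-1, 0.56,-1,0,0,0,-0.08,-1, 0.56,-1,0,0,0,-0.08,-1, 0.56,-1,0,0,0,-0.08,-1, 0.56,-1,0,0,0,-0.08,-1, 0.56,-1,0,0,0,-0.08,-1, 0.56,-1,0,0,0,-0.08,-1]'
python3 -m inch '[0.28,-0.5,0,0,0,-0.04,-1, 0.56,-1,0,0,0,-0.08,-1, 0.56,-1,0,0,0,-0.08,-1, 0.56,-1,0,0,0,-0.08,-1, 0.56,-1,0,0,0,-0.08,-1, 0.56,-1,0,0,0,-0.08,-1, 0.56,-1,0,0,0,-0.08,-1, 0.56,-1,0,0,0,-0.08,-1]'
python3 -m inch '[0.28,-0.5,0,0,0,0,-1, 0.56,-1,0,0,0,0,-1, 0.56,-1,0,0,0,0,-1, 0.56,-1,0,0,0,0,-1, 0.56,-1,0,0,0,0,-1, 0.56,-1,0,0,0,0,-1, 0.56,-1,0,0,0,0,-1, 0.56,-1,0,0,0,0,-1]'
python3 - <<'E'
from m import *
st=env.read_state(); c=capture("wrist"); save(c,"w1.png")
print(st["time_s"],st["ee_pos"],np.array(st["eef_rot"]),c["T_tool_cam"])
top=capture("top")
for t in ["collar","peg_tip","lever_bar","stand"]:
    print(t,[(np.round(r["xy"],1).tolist(),round(r["conf"],2)) for r in mark_of("wrist",t)[:2]])
E
```

```text
time_s: 3.1
ee_pos: [0.347, 0.4945, 0.3037]
eef_rot: [[-0.598, 0.801, -0.0], [0.801, 0.598, -0.0], [-0.0, -0.0, -1.0]]
ft_force: [0.3, 0.3, 0.3]
gripper_width: -0.006
gripper_force: 0.0
time_s: 4.1
ee_pos: [0.4143, 0.3745, 0.3038]
eef_rot: [[-0.138, 0.99, -0.0], [0.99, 0.138, -0.0], [-0.0, -0.0, -1.0]]
ft_force: [-0.2, 0.8, 0.8]
gripper_width: -0.001
gripper_force: 0.0
time_s: 5.1
ee_pos: [0.4814, 0.2546, 0.3039]
eef_rot: [[-0.138, 0.99, -0.0], [0.99, 0.138, 0.0], [0.0, -0.0, -1.0]]
ft_force: [0.6, -0.1, 0.3]
gripper_width: -0.0
gripper_force: 0.0
5.1 [0.4814 0.2546 0.3039] [[-0.138   0.9904 -0.0001]
 [ 0.9904  0.138   0.    ]
 [ 0.     -0.0001 -1.    ]] [[-0.0016 -0.9492 -0.3146  0.0804]
 [ 1.     -0.0018  0.0004  0.0012]
 [-0.0009 -0.3146  0.9492 -0.0695]
 [ 0.      0.      0.      1.    ]]
collar [([344.4, 241.0], 0.76)]
peg_tip []
lever_bar [([380.8, 255.8], 0.97)]
stand [([332.9, 210.7], 0.71)]
```

View pics/w1.png

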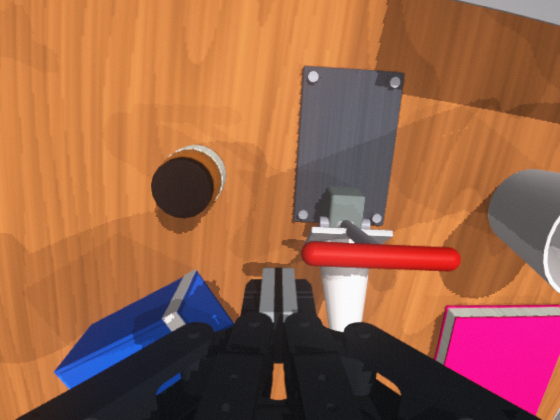

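The wrist view shows the plate with corners near (305,66), (405,73) and (293,221), the red bar running from (308,253) to (455,259), and the white peg below it.

```bash
python3 - <<'E'
from m import *
# same pose, no new picture needed beyond one
st=env.read_state(); c=capture("wrist")
f=np.asarray(c["frame"]).astype(int)
for nm,L,z in [("corners",[(305,66),(405,73),(387,227),(293,221)],.006),("screws",[(313.5,77),(395,82),(377.5,218),(303.5,215)],.007),("block",[(332,187),(361,187),(364,222),(330,222)],.042)]:
    P=np.array([atz(c,p,z,st) for p in L]); print(nm,P[:,:2].tolist())
    d=[P[i]-P[i-3] if 0 else P[(i+1)%4]-P[i] for i in range(4)]
    print([np.linalg.norm(x).round(4) for x in d],[np.degrees(np.arctan2(x[1],x[0])).round(1) for x in d])
r=(f[...,0]>130)&(f[...,1]<60)&(f[...,2]<60); r[:,:295]=0; r[290:]=0; 
ys,xs=np.nonzero(r); i=np.polyfit(xs,ys,1); print(xs.min(),xs.max(),ys.mean(),i)
a,b=[atz(c,(x,np.polyval(i,x)),.160,st) for x in (xs.min(),xs.max())]; print(a,b,(a+b)/2,np.linalg.norm(a-b),np.degrees(np.arctan2(b[1]-a[1],b[0]-a[0])))
E
```

```text
corners [[0.49390279669996495, 0.36614102845682206], [0.5916827284782418, 0.3744395039912397], [0.60949530200946, 0.2153626162930829], [0.5057305789195826, 0.20832030295609133]]
[np.float64(0.0981), np.float64(0.1601), np.float64(0.104), np.float64(0.1583)] [np.float64(4.9), np.float64(-83.6), np.float64(-176.1), np.float64(94.3)]
screws [[0.5035449397431727, 0.35721472034142393], [0.5833755811255814, 0.36452410878767944], [0.5962965794457072, 0.22448536222913645], [0.5158369761606529, 0.2169705108251391]]
[np.float64(0.0802), np.float64(0.1406), np.float64(0.0808), np.float64(0.1408)] [np.float64(5.2), np.float64(-84.7), np.float64(-174.7), np.float64(95.0)]
block [[0.5341276612474675, 0.25958089742222884], [0.5616807282360892, 0.26341715685717304], [0.5719784298099077, 0.22905155984821118], [0.5386057394794002, 0.22451850753240404]]
[np.float64(0.0278), np.float64(0.0359), np.float64(0.0337), np.float64(0.0353)] [np.float64(7.9), np.float64(-73.3), np.float64(-172.3), np.float64(97.3)]
303 460 255.3731484399622 [  0.0407 239.7811]
[0.5011 0.2407 0.16  ] [0.6067 0.2497 0.16  ] [0.5539 0.2452 0.16  ] 0.10591726231365566 4.907704516165334
```

```bash

python3 -m inch '[0.35,-0.5,-0.08,0,0,-0.004,-1, 0.695,-1,-0.17,0,0,-0.008,-1, 0.695,-1,-0.17,0,0,-0.008,-1, 0.695,-1,-0.17,0,0,-0.008,-1, 0.695,-1,-0.17,0,0,-0.008,-1, 0.695,-1,-0.17,0,0,-0.008,-1, 0.695,-1,-0.17,0,0,-0.008,-1, 0.695,-1,-0.17,0,0,-0.008,-1]'
python3 -m inch '[0,-0.04,-0.2,0,0,0,-1, 0,-0.076,-0.4,0,0,0,-1, 0,-0.076,-0.6,0,0,0,-1, 0,-0.076,-0.783,0,0,0,-1, 0,-0.076,-0.783,0,0,0,-1, 0,-0.076,-0.783,0,0,0,-1, 0,-0.076,-0.783,0,0,0,-1, 0,-0.076,-0.783,0,0,0,-1]'
python3 -m inch '[0.002,-0.021,-0.085,0,0,0,-1, 0.004,-0.042,-0.17,0,0,0,-1, 0.006,-0.063,-0.255,0,0,0,-1, 0.008,-0.084,-0.34,0,0,0,-1, 0.01,-0.105,-0.425,0,0,0,-1, 0.012,-0.126,-0.51,0,0,0,-1, 0.012,-0.149,-0.6,0,0,0,-1, 0.012,-0.149,-0.6,0,0,0,-1]'
python3 - <<'E'
from m import *
top=capture("top"); sc=capture("scene"); save(sc,"s2.png")
for t in ["collar","peg_tip","lever_bar"]:
    p=mark_of("top",t)[:1];q=mark_of("scene",t)[:1]
    print(t,[x[0]["conf"] for x in(p,q) if x], tri([ray(top,p[0]["xy"]),ray(sc,q[0]["xy"])]) if p and q else None)
E
```

```text
time_s: 6.45
ee_pos: [0.5649, 0.1348, 0.2836]
eef_rot: [[-0.088, 0.996, 0.0], [0.996, 0.088, 0.0], [0.0, 0.0, -1.0]]
ft_force: [0.8, 0.1, -0.4]
gripper_width: 0.002
gripper_force: 0.0
time_s: 7.45
ee_pos: [0.5652, 0.1251, 0.1902]
eef_rot: [[-0.087, 0.996, 0.001], [0.996, 0.087, 0.0], [0.0, 0.001, -1.0]]
ft_force: [-0.2, -0.2, -0.6]
gripper_width: 0.003
gripper_force: 0.0
time_s: 8.45
ee_pos: [0.567, 0.1077, 0.1192]
eef_rot: [[-0.087, 0.996, 0.002], [0.996, 0.087, 0.002], [0.002, 0.002, -1.0]]
ft_force: [-4.1, -0.9, 26.9]
gripper_width: 0.002
gripper_force: 13.6
collar [0.85] None
peg_tip [0.65] None
lever_bar [0.74] None
```

```bash

python3 -m inch '[0,0,0.4,0,0,0,-1, 0,-0.3,0.8,0,0,0,-1, 0,-0.6,1,0,0,-0.02,-1, 0,-1,1,0,0,-0.05,-1, 0,-1,1,0,0,-0.05,-1, 0,-1,1,0,0,-0.05,-1, 0,-1,1,0,0,-0.05,-1, 0,-1,1,0,0,-0.05,-1]'
python3 -m inch '[0,-0.5,0,0,0,-0.03,0.8, 0,-1,0.3,0,0,-0.06,0.8, 0,-1,0.3,0,0,-0.06,0.8, 0,-1,0.3,0,0,-0.06,0.8, 0,-1,0.3,0,0,-0.06,0.8, 0,-1,0.3,0,0,-0.06,0.8, 0,-1,0.3,0,0,-0.06,0.8, 0,-1,0.3,0,0,-0.06,0.8]'
python3 -m inch '[0,-0.5,0,0,0,-0.03,0.8, 0,-0.9,0,0,0,-0.06,0.8, 0,-0.9,0,0,0,-0.06,0.8, 0,-0.9,0,0,0,-0.06,0.8, 0,-0.9,0,0,0,-0.06,0.8, 0,-0.9,0,0,0,-0.06,0.8, 0,-0.9,0,0,0,-0.06,0.8, 0,-0.9,0,0,0,-0.06,0.8]'
python3 - <<'E'
from m import *
st=env.read_state(); c=capture("wrist"); top=capture("top"); sc=capture("scene"); save(c,"w3.png"); save(sc,"s3.png"); save(top,"t3.png")
for t in ["collar","peg_tip","lever_bar"]:
    p=mark_of("top",t)[:1];q=mark_of("scene",t)[:1]
    print(t,[x[0]["conf"] for x in(p,q) if x], tri([ray(top,p[0]["xy"]),ray(sc,q[0]["xy"])]) if p and q else None)
f=np.asarray(c["frame"]); hsv=cv2.cvtColor(f,cv2.COLOR_RGB2HSV)
w=cv2.imread("pics/w3.png"); s=cv2.resize(cv2.imread("pics/s3.png")[160:265,320:460],(560,420)); 
cv2.imwrite("pics/v3.png",cv2.resize(np.hstack([w,s]),(800,300)) ); cv2.imwrite("pics/v3.png",w)
E
```

```text
time_s: 9.85
ee_pos: [0.5664, -0.0117, 0.2372]
eef_rot: [[0.223, 0.975, -0.001], [0.975, -0.223, 0.0], [0.0, -0.001, -1.0]]
ft_force: [0.2, -0.3, 0.3]
gripper_width: -0.001
gripper_force: 0.0
time_s: 10.85
ee_pos: [0.5665, -0.1325, 0.2734]
eef_rot: [[0.567, 0.824, -0.0], [0.824, -0.567, 0.0], [-0.0, -0.0, -1.0]]
ft_force: [-0.1, 0.4, 0.4]
gripper_width: 0.9
gripper_force: 0.0
time_s: 11.85
ee_pos: [0.5665, -0.2406, 0.2736]
eef_rot: [[0.831, 0.557, 0.0], [0.557, -0.831, 0.0], [0.0, -0.0, -1.0]]
ft_force: [-0.2, 0.1, 0.3]
gripper_width: 0.897
gripper_force: 0.0
collar [0.69, 0.74] (array([0.5579, 0.2032, 0.0308]), [0.000681207704423384, 0.0006812077044234377])
peg_tip [0.86, 0.73] (array([0.5684, 0.091 , 0.045 ]), [0.0021729270880107114, 0.0021729270880106884])
lever_bar [0.56, 0.81] (array([0.5609, 0.1697, 0.1527]), [0.0024178222685871838, 0.0024178222685872727])
```

View pics/v3.png

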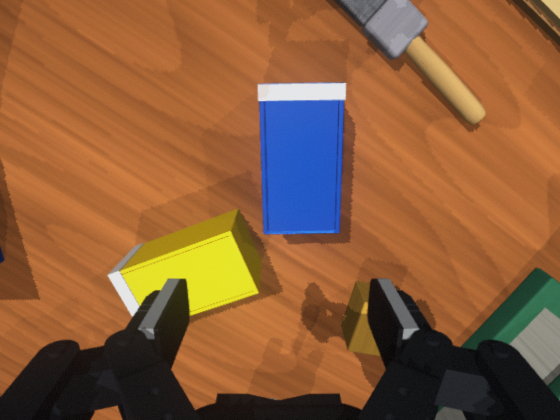

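Wrist view: blue pot's top face has corners near (258,84), (346,84), (340,234) and (264,234). The yellow pot's corner (237,211) is near its closed end. The network marks agree that the peg is flat.

```bash
python3 - <<'E'
from m import *
st=env.read_state(); c=capture("wrist")
P=np.array([atz(c,p,.064,st) for p in [(258,84),(346,84),(340,234.5),(264,234.5)]])
print(P[:,:2],[np.linalg.norm(P[(i+1)%4]-P[i]).round(4) for i in range(4)],P.mean(0))
a=(P[0]+P[1]-P[2]-P[3])/2; a/=np.linalg.norm(a); print("axis",a,np.degrees(np.arctan2(a[1],a[0])))
R=np.array(st["eef_rot"]); tool=lambda X:R.T@(X-st["ee_pos"])
print("pot centre in tool",tool(P.mean(0)),"yellow corner",[tool(atz(c,p,.064,st))[:2] for p in [(237,211),(260,293),(237,233)]],"weight",[tool(atz(c,p,.045,st))[:2] for p in [(354,283),(365,283),(350,310)]])
E
```

```text
[[ 0.6345 -0.1786]
 [ 0.6709 -0.2327]
 [ 0.5723 -0.3003]
 [ 0.537  -0.2474]] [np.float64(0.0652), np.float64(0.1195), np.float64(0.0636), np.float64(0.1192)] [ 0.6037 -0.2398  0.064 ]
axis [0.821 0.571 0.   ] 34.81966692515657
pot centre in tool [0.0316 0.0198 0.2095] yellow corner [array([-0.0074, -0.0328]), array([-0.0838, -0.0153]), array([-0.0267, -0.0335])] weight [array([-0.0848,  0.0722]), array([-0.0849,  0.0827]), array([-0.1144,  0.0705])]
```

```bash

python3 -m inch '[0.091,-0.146,-0.2,0,0,0.002,0.8, 0.091,-0.146,-0.5,0,0,0.002,0.8, 0.091,-0.146,-0.8,0,0,0.002,0.8, 0.091,-0.146,-0.8,0,0,0.002,0.8, 0.091,-0.146,-0.8,0,0,0.002,0.8, 0.091,-0.146,-0.8,0,0,0.002,0.8, 0.091,-0.146,-0.8,0,0,0.002,0.8, 0.091,-0.146,-0.8,0,0,0.002,0.8]'
python3 -m inch '[0,0,-0.2,0,0,0,0.8, 0,0,-0.4,0,0,0,0.8, 0,0,-0.6,0,0,0,0.8, 0,0,-0.713,0,0,0,0.8, 0,0,-0.713,0,0,0,0.8, 0,0,-0.713,0,0,0,0.8, 0,0,-0.713,0,0,0,-1, 0,0,-0.713,0,0,0,-1]'
python3 -m inch '[0,0,0,0,0,0,-1, 0,0,0,0,0,0,-1, 0,0,0.1,0,0,0,-1, 0,0,0.2,0,0,0,-1, 0,0,0.35,0,0,0,-1, 0,0,0.5,0,0,0,-1, 0,0,0.7,0,0,0,-1, 0,0,0.7,0,0,0,-1]'
python3 - <<'E'
from m import *
st=env.read_state();c=capture("wrist"); save(c,"w4.png")
E
```

```text
time_s: 13.35
ee_pos: [0.5776, -0.2584, 0.1781]
eef_rot: [[0.824, 0.567, 0.001], [0.567, -0.824, -0.0], [0.001, 0.001, -1.0]]
ft_force: [-0.1, 0.7, 0.4]
gripper_width: 0.902
gripper_force: 0.0
time_s: 14.35
ee_pos: [0.5778, -0.2586, 0.0932]
eef_rot: [[0.824, 0.567, 0.001], [0.567, -0.824, -0.0], [0.001, 0.001, -1.0]]
ft_force: [-1.3, 0.3, 6.4]
gripper_width: 0.743
gripper_force: 66.5
time_s: 15.35
ee_pos: [0.5783, -0.259, 0.1784]
eef_rot: [[0.824, 0.567, 0.004], [0.567, -0.824, -0.002], [0.002, 0.003, -1.0]]
ft_force: [0.5, 0.3, -2.8]
gripper_width: 0.745
gripper_force: 66.4
```

View pics/w4.png

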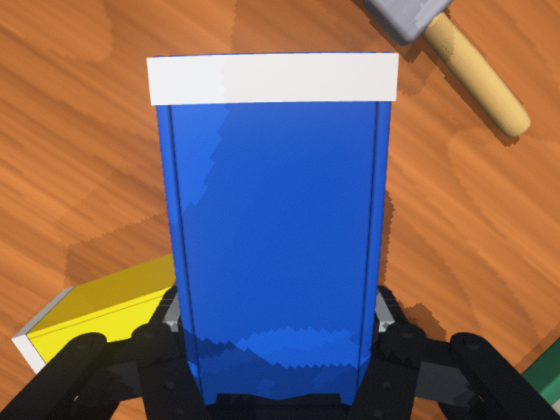

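The pot is held (opening 0.745, about 63 mm). Its rim runs from (147,57) to (398,53) and looks square to the gripper.

```bash
python3 - <<'E'
from m import *
c=capture("wrist"); T=np.array(c["T_tool_cam"]);K=np.array(c["camera_matrix"]);D=np.array(c["D"])
for p in [(147,57),(398,53),(150,105),(397,101),(272,55)]:
    q=cv2.undistortPoints(np.array([[p]],float),K,D)[0,0]; d=T[:3,:3]@[q[0],q[1],1]; o=T[:3,3]
    print(p,[ (o+d*(z-o[2])/d[2])[:2] for z in (.0292,.034)])
E
```

```text
(147, 57) [array([ 0.0922, -0.0331]), array([ 0.0927, -0.0347])]
(398, 53) [array([0.093 , 0.0319]), array([0.0936, 0.0335])]
(150, 105) [array([ 0.0801, -0.0334]), array([ 0.08  , -0.0351])]
(397, 101) [array([0.081 , 0.0327]), array([0.0809, 0.0342])]
(272, 55) [array([ 0.0922, -0.0006]), array([ 0.0927, -0.0007])]
```

```bash

python3 -m inch '[0,0.3,0,0,0,0.02,-1, 0,0.6,0,0,0,0.04,-1, 0,1,0,0,0,0.06,-1, 0,1,0,0,0,0.084,-1, 0,1,0,0,0,0.084,-1, 0,1,0,0,0,0.084,-1, 0,1,0,0,0,0.084,-1, 0,1,0,0,0,0.084,-1]'
python3 -m inch '[0,0.3,0,0,0,0.02,-1, 0,0.6,0,0,0,0.04,-1, 0,0.98,0,0,0,0.06,-1, 0,0.98,0,0,0,0.084,-1, 0,0.98,0,0,0,0.084,-1, 0,0.98,0,0,0,0.084,-1, 0,0.98,0,0,0,0.084,-1, 0,0.98,0,0,0,0.084,-1]'
python3 - <<'E'
from m import *
st=env.read_state(); c=capture("wrist"); save(c,"w5.png"); top=capture("top")
print(env.read_state()["ee_pos"],np.array(env.read_state()["eef_rot"]))
for t in ["collar","peg_tip","lever_bar"]:
    print(t,[(np.round(r["xy"],1).tolist(),round(r["conf"],2)) for r in mark_of("wrist",t)[:2]])
E
```

```text
time_s: 16.45
ee_pos: [0.5773, -0.1388, 0.1758]
eef_rot: [[0.428, 0.904, -0.0], [0.904, -0.428, -0.0], [-0.0, -0.0, -1.0]]
ft_force: [-0.7, 0.3, -2.3]
gripper_width: 0.741
gripper_force: 66.5
time_s: 17.45
ee_pos: [0.5774, -0.0211, 0.1759]
eef_rot: [[-0.086, 0.996, -0.0], [0.996, 0.086, -0.0], [-0.0, -0.0, -1.0]]
ft_force: [-0.1, 0.9, -2.5]
gripper_width: 0.743
gripper_force: 66.7
[ 0.5774 -0.0209  0.1759] [[-0.0865  0.9963 -0.    ]
 [ 0.9963  0.0865 -0.0001]
 [-0.0001 -0.     -1.    ]]
collar []
peg_tip [([272.6, 21.8], 0.92)]
lever_bar []
```

View pics/w5.png

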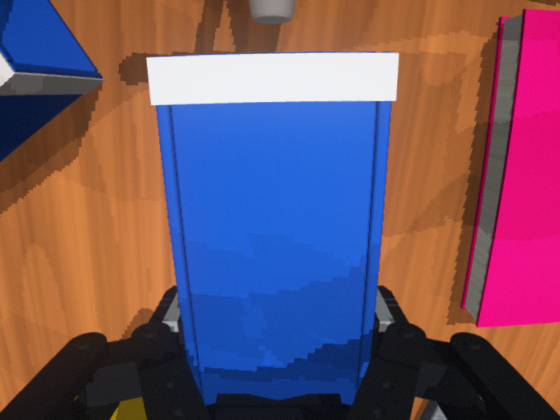

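The peg tip (272,20) lines up with the pot's middle column (272). I'll descend and slide on.

```bash

python3 -m inch '[0,0,-0.2,0,0,0,-1, 0,0,-0.4,0,0,0,-1, 0,0,-0.6,0,0,0,-1, 0,0,-0.666,0,0,0,-1, 0,0,-0.666,0,0,0,-1, 0,0,-0.666,0,0,0,-1, 0,0,-0.666,0,0,0,-1, 0,0,-0.666,0,0,0,-1]'
python3 -m inch '[-0.01,0.1,0,0,0,0,-1, -0.02,0.2,0,0,0,0,-1, -0.03,0.3,0,0,0,0,-1, -0.035,0.4,0,0,0,0,-1, -0.044,0.5,0,0,0,0,-1, -0.053,0.6,0,0,0,0,-1, -0.062,0.7,0,0,0,0,-1, -0.062,0.7,0,0,0,0,-1]'
python3 - <<'E'
from m import *
top=capture("top"); sc=capture("scene"); save(sc,"s6.png"); save(top,"t6.png")
a=cv2.resize(cv2.imread("pics/s6.png")[150:250,300:430],(520,400),interpolation=2);b=cv2.resize(cv2.imread("pics/t6.png")[170:250,140:270],(520,320),interpolation=2)
cv2.imwrite("pics/v6.png",cv2.resize(np.vstack([a,b]),(430,596)))
print(env.read_state()["ft_force"],env.read_state()["wrist_torque"])
E
```

```text
time_s: 18.7
ee_pos: [0.5776, -0.0207, 0.0966]
eef_rot: [[-0.087, 0.996, 0.001], [0.996, 0.087, 0.0], [0.0, 0.001, -1.0]]
ft_force: [0.9, 0.4, -2.8]
gripper_width: 0.744
gripper_force: 66.7
time_s: 19.7
ee_pos: [0.5698, 0.0647, 0.096]
eef_rot: [[-0.089, 0.996, -0.0], [0.996, 0.089, 0.001], [0.001, -0.0, -1.0]]
ft_force: [0.2, -1.2, -2.8]
gripper_width: 0.743
gripper_force: 66.7
[ 0.1293 -0.4384 -3.2154] [-0.0776 -0.0049 -0.0138]
```

View pics/v6.png

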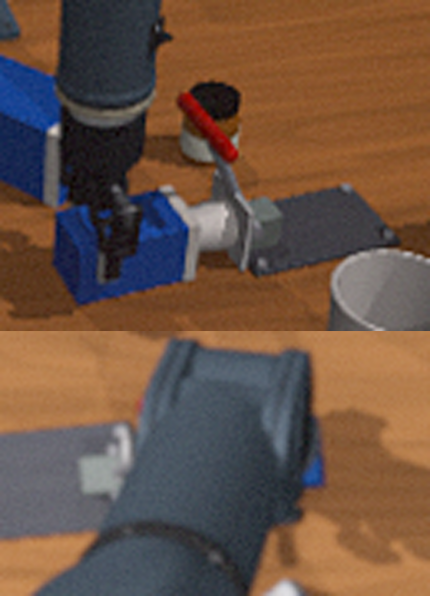

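The pot is going over the white peg with no contact force, so I'll slide it to the collar.

```bash

python3 -m inch '[-0.005,0.06,0,0,0,0,-1, -0.01,0.12,0,0,0,0,-1, -0.015,0.18,0,0,0,0,-1, -0.02,0.24,0,0,0,0,-1, -0.025,0.29,0,0,0,0,-1, -0.029,0.33,0,0,0,0,-1, -0.029,0.35,0,0,0,0,-1, -0.029,0.36,0,0,0,0,-1]'
python3 - <<'E'
from m import *
s=env.read_state(); print(s["ft_force"],s["wrist_torque"],s["ee_pos"])
E
```

```text
time_s: 20.8
ee_pos: [0.5665, 0.1065, 0.096]
eef_rot: [[-0.087, 0.996, -0.0], [0.996, 0.087, -0.0], [-0.0, -0.0, -1.0]]
ft_force: [0.2, 0.7, -2.3]
gripper_width: 0.74
gripper_force: 66.7
[ 0.1757  0.6694 -2.3141] [-0.0706  0.0258  0.0096] [0.5665 0.1065 0.096 ]
```

Still free; I'll feel for the collar in small steps.

```bash

python3 -m inch '[0,0.008,0,0,0,0,-1, 0,0.016,0,0,0,0,-1, 0,0.024,0,0,0,0,-1, -0.002,0.032,0,0,0,0,-1, -0.002,0.036,0,0,0,0,-1, -0.002,0.04,0,0,0,0,-1, -0.002,0.044,0,0,0,0,-1, -0.002,0.048,0,0,0,0,-1]'
python3 - <<'E'
from m import *
s=env.read_state(); print(s["ft_force"],s["wrist_torque"],s["ee_pos"])
E
```

```text
time_s: 21.8
ee_pos: [0.5662, 0.1105, 0.096]
eef_rot: [[-0.086, 0.996, -0.0], [0.996, 0.086, -0.002], [-0.002, -0.0, -1.0]]
ft_force: [-0.0, -8.0, -1.7]
gripper_width: 0.741
gripper_force: 66.8
[-0.0393 -8.0423 -1.7377] [-1.6246 -0.065   0.0483] [0.5662 0.1105 0.096 ]
```

```bash

python3 -m inch '[0,0,0,0,0,0,-1, 0,0,0,0,0,0,-1, 0,0,0,0,0,0,0.8, 0,0,0,0,0,0,0.8, 0,0,0,0,0,0,0.8, 0,0,0,0,0,0,0.8, 0,0,0.1,0,0,0,0.8, 0,0,0.2,0,0,0,0.8]'
python3 -m inch '[0,-0.1,0.25,0,0,0,0.8, 0,-0.3,0.5,0,0,0,0.8, 0,-0.5,0.75,0,0,0,0.8, 0,-0.5,1,0,0,0,-1, 0,-0.5,1,0,0,0,-1, 0,-0.5,1,0,0,0,-1, 0,-0.5,1,0,0,0,-1, 0,-0.5,1,0,0,0,-1]'
python3 - <<'E'
from m import *
st=env.read_state();c=capture("wrist"); top=capture("top"); sc=capture("scene"); save(c,"w7.png"); save(sc,"s7.png")
for t in ["collar","blue_pot_mouth","lever_bar"]:
    for n,cc in (("wrist",c),("top",top),("scene",sc)):
        print(t,n,[(np.round(r["xy"],1).tolist(),round(r["conf"],2),atz(cc,r["xy"],.152 if t[0]=="l" else .034,st).round(3).tolist()) for r in mark_of(n,t)[:3]])
b=cv2.resize(cv2.imread("pics/s7.png")[150:250,300:430],(546,420),interpolation=2)
cv2.imwrite("pics/v7.png",cv2.resize(np.vstack([cv2.imread("pics/w7.png"),cv2.resize(b,(560,420))]),(400,600)))
E
```

```text
time_s: 22.8
ee_pos: [0.5663, 0.1122, 0.121]
eef_rot: [[-0.087, 0.996, 0.0], [0.996, 0.087, 0.0], [-0.0, 0.0, -1.0]]
ft_force: [-0.2, -0.6, 0.3]
gripper_width: 0.898
gripper_force: 0.0
time_s: 23.8
ee_pos: [0.5659, 0.0524, 0.2394]
eef_rot: [[-0.088, 0.996, -0.001], [0.996, 0.088, -0.0], [-0.0, -0.001, -1.0]]
ft_force: [-0.3, 0.7, -0.0]
gripper_width: 0.001
gripper_force: 0.0
collar wrist []
collar top []
collar scene [([369.3, 216.9], 0.83, [0.558, 0.203, 0.034]), ([231.9, 226.9], 0.41, [0.508, -0.229, 0.034])]
blue_pot_mouth wrist [([99.5, 131.8], 0.67, [0.425, 0.097, 0.034])]
blue_pot_mouth top [([215.4, 252.8], 0.59, [0.431, 0.099, 0.034])]
blue_pot_mouth scene [([369.5, 216.7], 0.91, [0.557, 0.204, 0.034]), ([338.6, 288.0], 0.72, [0.82, 0.013, 0.034]), ([325.8, 197.6], 0.61, [0.425, 0.1, 0.034])]
lever_bar wrist [([278.8, 7.8], 0.62, [0.557, 0.167, 0.152])]
lever_bar top [([176.6, 212.2], 0.25, [0.547, 0.191, 0.152])]
lever_bar scene [([362.7, 187.3], 0.51, [0.557, 0.168, 0.152])]
```

View pics/v7.png

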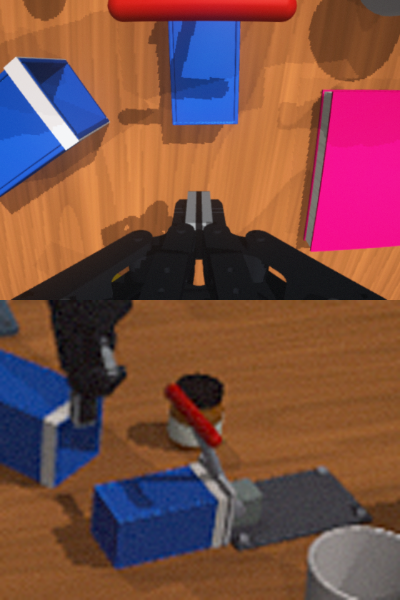

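Pot on to the collar; red bar at about (0.557, 0.167, 0.152). I'll push the bar towards +y with shut fingers.

```bash

python3 -m inch '[-0.014,0.3,-0.1,0,0,0,-1, -0.028,0.6,-0.22,0,0,0,-1, -0.028,0.747,-0.22,0,0,0,-1, -0.028,0.747,-0.22,0,0,0,-1, -0.028,0.747,-0.22,0,0,0,-1, -0.028,0.747,-0.22,0,0,0,-1, -0.028,0.747,-0.22,0,0,0,-1, -0.028,0.747,-0.22,0,0,0,-1]'
python3 -m inch '[-0.011,0.125,0.01,0,0,0,-1, -0.022,0.25,0.02,0,0,0,-1, -0.033,0.375,0.03,0,0,0,-1, -0.045,0.5,0.04,0,0,0,-1, -0.056,0.625,0.04,0,0,0,-1, -0.067,0.75,0.04,0,0,0,-1, -0.078,0.875,0.04,0,0,0,-1, -0.089,1,0.04,0,0,0,-1]'
python3 - <<'E'
from m import *
sc=capture("scene"); save(sc,"s8.png"); top=capture("top"); s=env.read_state(); print(s["ft_force"],s["ee_pos"])
for t in ["lever_bar","peg_tip","blue_pot_mouth","collar"]:
    for n,cc in (("top",top),("scene",sc)): print(t,n,[(np.round(r["xy"],1).tolist(),round(r["conf"],2)) for r in mark_of(n,t)[:3]])
E
```

```text
time_s: 25.4
ee_pos: [0.563, 0.1414, 0.2138]
eef_rot: [[-0.087, 0.996, 0.0], [0.996, 0.087, 0.0], [0.0, 0.0, -1.0]]
ft_force: [0.1, -0.3, 0.1]
gripper_width: 0.003
gripper_force: 0.0
time_s: 26.4
ee_pos: [0.552, 0.2608, 0.2179]
eef_rot: [[-0.086, 0.996, -0.001], [0.996, 0.086, -0.003], [-0.003, -0.001, -1.0]]
ft_force: [1.5, -9.7, -5.5]
gripper_width: 0.006
gripper_force: 4.5
[ 0.0648 -0.0017  0.3156] [0.5515 0.263  0.2177]
lever_bar top [([143.8, 209.9], 0.54)]
lever_bar scene [([394.0, 180.7], 0.73), ([372.4, 212.0], 0.66)]
peg_tip top []
peg_tip scene []
blue_pot_mouth top [([178.2, 207.9], 0.67), ([214.3, 251.0], 0.67), ([333.5, 153.6], 0.33)]
blue_pot_mouth scene [([323.6, 196.0], 0.77), ([396.9, 180.2], 0.65), ([371.4, 211.6], 0.59)]
collar top [([178.8, 210.7], 0.49)]
collar scene [([392.7, 181.7], 0.7)]
```

```bash

python3 -m inch '[0,-0.15,0,0,0,0,-1, 0,-0.15,0.2,0,0,0,-1, 0,-0.15,0.4,0,0,0,-1, -0.01,0.1,0.4,0,0,0,-1, -0.02,0.24,0.4,0,0,0,-1, -0.02,0.24,0.29,0,0,0,-1, -0.02,0.24,0.29,0,0,0,-1, -0.02,0.24,0.29,0,0,0,-1]'
python3 -m inch '[0,0.02,-0.11,0,0,0,-1, 0,0.05,-0.204,0,0,0,-1, -0.01,0.12,-0.316,0,0,0,-1, -0.02,0.25,-0.449,0,0,0,-1, -0.03,0.36,-0.604,0,0,0,-1, -0.036,0.4,-0.68,0,0,0,-1, -0.036,0.4,-0.7,0,0,0,-1, -0.036,0.4,-0.71,0,0,0,-1]'
python3 - <<'E'
from m import *
sc=capture("scene"); save(sc,"s9.png"); top=capture("top"); s=env.read_state(); print(s["ft_force"],s["ee_pos"])
for t in ["lever_bar","peg_tip","blue_pot_mouth","collar"]:
    for n,cc in (("top",top),("scene",sc)): print(t,n,[(np.round(r["xy"],1).tolist(),round(r["conf"],2)) for r in mark_of(n,t)[:3]])
E
```

```text
time_s: 27.9
ee_pos: [0.55, 0.2893, 0.2529]
eef_rot: [[-0.086, 0.996, -0.001], [0.996, 0.086, -0.001], [-0.001, -0.001, -1.0]]
ft_force: [-0.4, -0.1, 0.5]
gripper_width: 0.003
gripper_force: 0.0
time_s: 28.9
ee_pos: [0.5449, 0.3508, 0.171]
eef_rot: [[-0.096, 0.995, 0.005], [0.995, 0.096, 0.017], [0.017, 0.006, -1.0]]
ft_force: [-6.5, 30.0, 21.7]
gripper_width: 0.003
gripper_force: 17.0
[-5.2171 29.3081 18.4309] [0.5449 0.3508 0.171 ]
lever_bar top [([130.9, 217.0], 0.64), ([379.6, 224.8], 0.36), ([320.8, 245.1], 0.22)]
lever_bar scene [([409.2, 193.0], 0.64), ([234.1, 229.7], 0.64)]
peg_tip top [([168.2, 207.6], 0.8)]
peg_tip scene [([375.6, 221.5], 0.33)]
blue_pot_mouth top [([175.7, 209.6], 0.74), ([213.8, 253.4], 0.65)]
blue_pot_mouth scene [([374.2, 211.9], 0.86), ([326.2, 198.0], 0.7)]
collar top []
collar scene [([373.7, 209.4], 0.59)]
```

```bash

python3 -m inch '[0,0.03,0.15,0,0,0,-1, 0,0.06,0.4,0,0,0,-1, 0,0.06,0.7,0,0,0,-1, 0,0.06,0.9,0,0,0,-1, 0,0.06,0.9,0,0,0,-1, 0,0.06,0.9,0,0,0,-1, 0,0.06,0.9,0,0,0,-1, 0,0.06,0.9,0,0,0,-1]'
python3 - <<'E'
from m import *
sc=capture("scene"); save(sc,"s10.png"); top=capture("top"); save(top,"t10.png"); st=env.read_state(); w=capture("wrist"); save(w,"w10.png")
p=mark_of("top","lever_bar");q=mark_of("scene","lever_bar");r=mark_of("wrist","lever_bar")
print(p[:2],q[:2],r[:2])
if p and q: print(tri([ray(top,p[0]["xy"]),ray(sc,q[0]["xy"])]))
if r: print("wrist",atz(w,r[0]["xy"],.089,st))
a=cv2.resize(cv2.imread("pics/s10.png")[130:250,320:450],(400,370),interpolation=2)
b=cv2.resize(cv2.imread("pics/t10.png")[160:260,110:260],(400,267),interpolation=2)
cv2.imwrite("pics/v10.png",cv2.resize(np.hstack([cv2.resize(cv2.imread("pics/s10.png")[130:250,320:450],(455,420),interpolation=2),cv2.imread("pics/w10.png")]),(800,331)))
E
```

```text
time_s: 30.4
ee_pos: [0.5453, 0.3458, 0.2751]
eef_rot: [[-0.087, 0.996, -0.001], [0.996, 0.087, -0.001], [-0.001, -0.001, -1.0]]
ft_force: [0.3, 0.1, -0.3]
gripper_width: -0.002
gripper_force: 0.0
[{'xy': [130.4, 215.4], 'conf': 0.85}] [{'xy': [408.9, 192.1], 'conf': 0.82}] [{'xy': [270.3, 231.4], 'conf': 0.68}]
(array([0.5415, 0.3379, 0.0977]), [0.0007184472687017762, 0.0007184472687018678])
wrist [0.5422 0.3275 0.089 ]
```

View pics/v10.png

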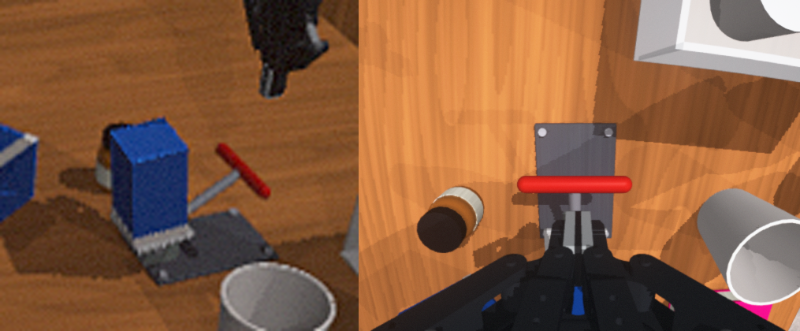

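The pot is upside down on the peg. The bar measures 0.098 high against about 0.089 expected at the stop, so I'll press it once more, squarely from above.

```bash

python3 -m inch '[0,-0.13,-0.2,0,0,0,-1, 0,-0.13,-0.45,0,0,0,-1, 0,-0.13,-0.7,0,0,0,-1, 0,-0.13,-0.78,0,0,0,-1, 0,-0.13,-0.82,0,0,0,-1, 0,-0.13,-0.85,0,0,0,-1, 0,-0.13,-0.87,0,0,0,-1, 0,-0.13,-0.88,0,0,0,-1]'
python3 -m inch '[0,0,-0.01,0,0,0,-1, 0,0,-0.02,0,0,0,-1, 0,0,-0.03,0,0,0,-1, 0,0,-0.03,0,0,0,-1, 0,0,-0.03,0,0,0,-1, 0,0,-0.03,0,0,0,-1, 0,0,-0.03,0,0,0,-1, 0,0,-0.03,0,0,0,-1]'
```

```text
time_s: 31.7
ee_pos: [0.546, 0.3323, 0.1722]
eef_rot: [[-0.089, 0.996, 0.002], [0.996, 0.089, 0.004], [0.003, 0.002, -1.0]]
ft_force: [-0.9, 4.7, 6.4]
gripper_width: 0.001
gripper_force: 3.1
time_s: 32.7
ee_pos: [0.5463, 0.3322, 0.1693]
eef_rot: [[-0.088, 0.996, 0.003], [0.996, 0.088, 0.004], [0.004, 0.003, -1.0]]
ft_force: [-2.2, 4.2, 10.9]
gripper_width: 0.002
gripper_force: 5.4
```

```bash

python3 -m inch '[0,0,-0.01,0,0,0,-1, 0,0,-0.02,0,0,0,-1, 0,0,-0.03,0,0,0,-1, 0,0,-0.03,0,0,0,-1, 0,0,-0.03,0,0,0,-1, 0,0,-0.03,0,0,0,-1, 0,0,-0.03,0,0,0,-1, 0,0,-0.03,0,0,0,-1]'
python3 -m inch '[0,0,0.1,0,0,0,-1, 0,0,0.3,0,0,0,-1, 0,0,0.6,0,0,0,-1, 0,0.1,0.9,0,0,0,-1, 0,0.2,1,0,0,0,-1, 0,0.2,1,0,0,0,-1, 0,0.2,1,0,0,0,-1, 0,0.2,1,0,0,0,-1]'
python3 - <<'E'
from m import *
sc=capture("scene"); top=capture("top"); st=env.read_state(); w=capture("wrist"); save(w,"w11.png"); save(sc,"s11.png")
for n,cc in(("top",top),("scene",sc)):
    f=np.asarray(cc["frame"]).astype(int); 
p=mark_of("top","lever_bar");q=mark_of("scene","lever_bar");r=mark_of("wrist","lever_bar")
if p and q: print(p[0],q[0],tri([ray(top,p[0]["xy"]),ray(sc,q[0]["xy"])]))
def red(cc,x0,x1,y0,y1):
    f=np.asarray(cc["frame"]).astype(int)[y0:y1,x0:x1]; m=(f[...,0]>110)&(f[...,1]<60)&(f[...,2]<60); ys,xs=np.nonzero(m); return xs.mean()+x0,ys.mean()+y0
a=red(top,115,150,190,245);b=red(sc,390,430,170,215);c=red(w,180,400,150,300); print(a,b,c,tri([ray(top,a),ray(sc,b)]),tri([ray(top,a),ray(sc,b),ray(w,c,st)]))
E
```

```text
time_s: 33.7
ee_pos: [0.5464, 0.3322, 0.1685]
eef_rot: [[-0.088, 0.996, 0.004], [0.996, 0.088, 0.006], [0.005, 0.004, -1.0]]
ft_force: [-10.5, -1.2, 37.7]
gripper_width: 0.0
gripper_force: 18.7
time_s: 34.7
ee_pos: [0.5452, 0.3535, 0.282]
eef_rot: [[-0.087, 0.996, -0.002], [0.996, 0.087, -0.002], [-0.001, -0.002, -1.0]]
ft_force: [-0.4, 0.4, 0.3]
gripper_width: 0.0
gripper_force: 0.0
{'xy': [132.2, 216.5], 'conf': 0.54} {'xy': [410.4, 194.6], 'conf': 0.72} (array([0.5405, 0.3407, 0.0859]), [0.00385835835725677, 0.0038583583572567425])
(np.float64(131.0472972972973), np.float64(213.9391891891892)) (np.float64(410.28333333333336), np.float64(194.48333333333335)) (np.float64(271.9615233608166), np.float64(222.8617981939537)) (array([0.5466, 0.3396, 0.0913]), [0.0008659654669616251, 0.000865965466961575]) (array([0.5449, 0.3402, 0.0901]), [0.0018582394347612455, 0.001222541140950627, 0.001991507323741181])
```

```bash
python3 - <<'E'
from m import *
c=capture("scene"); f=np.asarray(c["frame"]); hsv=cv2.cvtColor(f,cv2.COLOR_RGB2HSV)
m=((hsv[...,0]>100)&(hsv[...,0]<130)&(hsv[...,1]>130)&(hsv[...,2]>40)).astype(np.uint8); m[:,:345]=0; m[:,420:]=0; m[:150]=0; m[240:]=0
cn=max(cv2.findContours(m,0,1)[0],key=cv2.contourArea)[:,0]
print("seg bbox",cn.min(0),cn.max(0),"corners top/left/right",cn[cn[:,1].argmin()],cn[cn[:,0].argmin()],cn[cn[:,0].argmax()],cn[cn[:,1].argmax()])
ex=np.array([.996,.089,0]);ey=np.array([-.089,.996,0]);h=np.array([.5563,.221,0])
for lift in (0,.006,.012):
    P=[h+sx*.032*ex+sy*.032*ey+[0,0,z+lift] for z in(.066,.174) for sx in(-1,1) for sy in(-1,1)]
    q=cv2.projectPoints(np.array(P),cv2.Rodrigues(np.array(c["R"]))[0],np.array(c["t"]),np.array(c["camera_matrix"]),np.array(c["D"]))[0][:,0]
    print(lift,q.min(0),q.max(0))
print(env.read_state()["time_s"])
E
```

```text
seg bbox [363 173] [393 214] corners top/left/right [379 173] [363 196] [393 183] [370 214]
0 [361.7734 171.7147] [394.8331 215.7005]
0.006 [361.9686 170.0433] [395.1392 214.1535]
0.012 [362.1648 168.3624] [395.4467 212.5974]
35.05
```

```bash
python3 -c "
from plant import env
print(env.close_job())"
```

```text
the job is handed in; nothing more can be done
None
```

I handed the job in after about 35 s: the small blue pot is upside down on the upright peg, rim at the collar as far as the images show, and the robot is clear of everything. I moved nothing else on the bench on purpose, but I took no final measurement of the bystanders, and the hand-in returned no verdict.

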